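# Load a carving blank into the lipped holding fixture

## Task

Get the carving fixture ready for work: swing its hinged cover up and over until it stays open on its own, then take the flat lime blank that fits the pocket, hook one end under the fixed lip and rock the other end down until the blank lies flat on the pocket's floor. Leave it there released with the cover open, and leave the other things on the bench where they are.

Things in the scene. Friction and masses are not known exactly. Their poses are not given: they have to be found in the camera images.
- fixture: Plywood and brown wood holding fixture, fixed to the bench. Origin: underside, below the pocket's centre. x runs along the pocket from the lip end (-x, roughly toward the robot) to the hinge end (+x), y across, z up. Base board 158 x 84 mm (x -69 to +89), 12 mm thick; its top is the pocket's floor. At the hinge end two posts (x 66 to 82, y 32 to 42 either side) stand to z = 58 mm.
- pocket (a point): Centre of the pocket's floor, 12 mm above the bench, axes as the fixture's. Pocket 94.5 mm long (x), 40.5 mm wide (y). Walls 12 mm high above the floor: one 10 mm thick at the hinge end, and on each side two cheeks (x -47 to -25 and +25 to +47, y 20 to 42); between them, x -25 to +25, the sides are open down to the base board, for fingers.
- lip (a point): Middle of the lip's lower inner edge, 39.25 mm toward the lip end from the pocket's centre, 27 mm above the floor. The lip is 6 mm thick (top 45 mm above the bench) and overhangs the pocket by 8 mm; the wall under it is 12 mm thick. It stops the blank from going straight down: it enters lip end first, tilted about 0.25 rad (14 degrees) with the hinge end high.
- cover (a joint): Angle of the fixture's flat plywood cover (60 mm wide, 8 mm thick, 140 mm long plus tab, 0.12 kg). 0: closed, lying over the pocket; grows as its lip end is raised; upright, the balance point, at 1.57 rad; stop at 1.95 rad, where it rests by its own weight leaning away from the pocket. Hardly any friction: let go before upright it falls shut.
- cover_tab (a point): Grip point on the cover's tab, 158 mm from the hinge line, in mid-thickness, 50 mm above the bench when closed. Tab 20 mm wide (fixture's y), 8 mm thick; it sticks out 34 mm from the cover's free edge beyond the lip end (grip point at fixture x -84 mm), clear of the base board. Pinched by its two sides from above it turns between the fingers, which can stay upright all round the swing.
- cover_axis (a point): Middle of the cover's hinge line, 50 mm above the bench, at x +74 mm in the fixture's frame; the line runs along the fixture's y. Open, the cover's face rises from about 4 mm in front of this line, so the tilted blank must come down in the 109 mm between that face and the lip's edge (about 10 mm short of its end position), then slide under the lip.
- blank: The flat lime (pale wood) blank, 38 x 90 x 22 mm, 0.03 to 0.06 kg, lying flat on the bench to the left of the fixture. Origin: centre of its underside; x across its 38 mm width, y along its 90 mm length, z up. Either end may go under the lip.
- blank_mid (a point): The centre of the blank, 11 mm above its underside.
- square_offcut: Another pale lime offcut, 30 x 90 x 30 mm, square in section and too thick for the lip; not to be used. Origin: centre of its underside; y along its length. It and the blank may lie in each other's place.
- eraser: Eraser 21 x 42 x 12 mm lying near the front edge, in front of the offcuts; bystander. Origin: centre of its underside.
- wax_tin: Round tin 69 mm across, 31 mm high; bystander to the right behind the fixture. Origin: centre of its underside.
- honing_oil: Small dropper bottle, 33 mm wide, 102 mm high, standing on the cutting mat at the back left; bystander. Origin: centre of its underside.
Things that resemble listed ones, but are neither listed nor needed, are in the scene too. What is shaped like the blank but pink or red is not meant.

How it is judged:
On the way:
1. the cover leans open past its balance point with nothing holding it (value of joint cover above 1.8 rad and contact force between the fingers and fixture below 0.3 N and velocity of joint cover below 0.2 rad/s), for 0.3 s.
At the end, for the whole second after the job is handed in: The cover leans open by itself (joint above 1.8 rad). The blank lies at rest and released in the pocket: its centre 9 to 13 mm above the floor and within 4.5 mm of the pocket's centre seen from above, flat within 0.05 rad, its length along the pocket within 0.09 rad (value of joint cover above 1.8 rad and z of blank_mid in the frame of pocket between 0.009 and 0.013 m and horizontal distance between blank_mid and pocket below 0.0045 m and angle between the z axis of blank and the z axis of fixture, either way round below 0.05 rad and angle between the y axis of blank and the x axis of fixture, either way round below 0.09 rad and linear speed of blank below 0.01 m/s); the robot touches nothing.
It fails at once if the square lime offcut is moved more than 30 mm (distance of square_offcut from where it was at the start of the episode above 0.03 m).
It fails at once if the eraser is moved more than 30 mm (distance of eraser from where it was at the start of the episode above 0.03 m).
It fails at once if the wax tin is moved more than 30 mm (distance of wax_tin from where it was at the start of the episode above 0.03 m).
It fails at once if the oil bottle is moved more than 30 mm (distance of honing_oil from where it was at the start of the episode above 0.03 m).
It also fails if it takes over 58 s, if anything falls off the work surface, if the arm or the gripper's body presses on something with over 40 N, if the wrist force passes 120 N, or if a joint passes its speed limit or range.

## Robot

A 6-joint arm with a two-finger parallel gripper is mounted at the origin on a cart in front of the work surface, level with it; the furniture and walls round the work are solid. World frame = base frame: x ahead of the robot, y to its left, z up, the work surface at z = 0. Lengths are in m, angles in rad, forces in N, time in s.
With the tool pointing down it reaches from about 0.4 to 0.825 m from the base axis. Payload 7 kg.
Tool frame: the origin (TCP) lies on the centre line of the jaws, within the pads' length; the fingertips stand 22 mm ahead of it and the grasp point (between the pads) lies 3 mm ahead of it (arm.tcp_to_tips is the distance from the TCP to the fingertips, in m); z points along the fingers, y is the line along which they close (so a half turn about z gives the same grasp; the last joint's range is limited). The gripper opens to 88 mm and grips with 3 to 60 N. Pads are 19 mm wide; open, the fingers measure 130 mm over their backs; the gripper's body (78 mm by 193 mm) begins 47 mm behind the grasp point.
Start: joints at [-1.061, 0.359, 0.012, 0, -1.224, -0.288], TCP at [0.148, -0.658, 0.249] pointing down, gripper open.
Joint ranges: [-3.07, 3.07], [-1.43, 2.12], [-1.02, 1.25], [-3.03, 1.67], [-3.05, -0], [-3.03, 3.03]. Speed limits (rad/s): [2.39, 2.39, 3.01, 3.14, 3.14, 3.14].

## Interface

Orientations are given as [roll, pitch, yaw] about the fixed x, y, z axes, in that order (R = Rz(yaw) Ry(pitch) Rx(roll)).
In Python, from station import arm gives the robot as it stands.
- The arm moves only by the tool jog_arm, never from a script. Its argument "targets" is a list of rows, each an object of numbers: "dx", "dy", "dz": the shift along the tool's x, y, z in mm; "rx", "ry", "rz": the turn, a rotation vector about the tool's x, y, z in rad; "gripper": the closure, from 0 (fully open) to 1 (shut). In form: [{"dx": .., "dy": .., "dz": .., "rx": .., "ry": .., "rz": .., "gripper": ..}, ...]. A call has exactly 8 rows; each row is the pose to reach, as a shift and turn from the pose commanded when the call began, along the tool's axes at that moment; what a row does not reach only later rows make up. A row lasts 1/12 s, in which the tool goes at most 41.7 mm and 7.16 degrees, less where a joint would pass 70% of its speed; a pose out of reach is approached as far as the arm can. A call with a gripper value outside its range is refused whole. The fingers move at their own pace and stop on an object; "force" is the grip in N (left out, the last holds). Time passes only in rows, so rows that repeat a pose let the fingers close, or fill a call up. It gives the time, the measured TCP pose, the force, the opening and the grip force at its end, in the units of the state.
- arm.get_state(): the state, without advancing time (a new reading comes with each control period).
- arm.grab_frame(name): name is "scene" or "top" or "wrist"; returns a dict with "frame" (400x640x3 uint8, red, green, blue), "z_map" (400x640 float32, m along the optical axis (not along the pixel's ray), 0 where there is no reading), "fx", "fy", "cx", "cy" (pixels), "view" (4x4, takes a point from world to camera coordinates). Camera axes: x right, y down, z forward; pixel columns grow to the right and rows downward; lengths in m; the calibration is good to about 2 mm. A picture is of the moment at which its call begins.
- arm.job_done(): hands the job in; it is judged then, once.
The state is a dict: "t": time; "q": joint angles; "qd": joint speeds; "joint_efforts": joint torques, N m; "eef_pos": TCP position; "ee_rot": TCP orientation; "force": force on the tool from outside, world axes, zero at the start; "moment": the same for the moment, N m; "width": finger opening in m; "gripper_force": force on a finger pad.
Only numpy, scipy, OpenCV 4.12 (cv2) and the standard library are available. Lean on these libraries where they do the work, as an engineer would, in place of code of your own. Each camera call takes 0.05 s, during which the arm holds its last target. There are 200 camera calls.

## Working session

There is one attempt and no reset: what is moved stays moved. The work goes in short steps, Python scripts to look and compute and a tool call to move; the robot and the scene stay as the last step left them, time stands still between calls to the robot, and variables do not carry over. Pictures are saved under pics/ and viewed, at most 10 in all, crops included, and the job is handed in when it is done.

Besides the shell and the picture viewer there is one more tool, called after "Emit:" by a JSON object that holds its "op" and its "data". jog_arm: Moves the arm, as the interface text tells. Its arguments: {"type":"object","properties":{"targets":{"type":"array","items":{"type":"object","properties":{"dx":{"type":"number"},"dy":{"type":"number"},"dz":{"type":"number"},"rx":{"type":"number"},"ry":{"type":"number"},"rz":{"type":"number"},"gripper":{"type":"number"}}}},"force":{"type":"number"}},"required":["targets"]}

```bash
mkdir -p pics; ls; python3 - <<'E'
from station import arm
import cv2,numpy as np
for n in ["scene","top"]:
    f=arm.grab_frame(n); cv2.imwrite(f"pics/{n}0.png",cv2.cvtColor(f["frame"],cv2.COLOR_RGB2BGR)); np.savez(f"{n}0.npz",**f)
    print(n,f["fx"],f["cx"],f["cy"],np.round(f["view"],3).tolist())
s=arm.get_state();print(s)
E
```

```text
pics
scene 497.17159352565125 319.30141999780255 192.33597015782647 [[-0.822, -0.569, 0.023, 0.494], [-0.379, 0.517, -0.768, 0.235], [0.425, -0.64, -0.64, 1.274], [0.0, 0.0, 0.0, 1.0]]
top 481.88153604506357 335.9511497182733 189.04489491154214 [[0.078, -0.997, 0.002, 0.039], [-0.975, -0.077, -0.207, 0.57], [0.207, 0.014, -0.978, 1.32], [0.0, 0.0, 0.0, 1.0]]
{'t': 0.1, 'q': array([-1.06090092e+00,  3.59356936e-01,  1.11569480e-02, -3.18398860e-04,
       -1.22408763e+00, -2.88109534e-01]), 'qd': array([-0.00032745, -0.00076001,  0.00342372,  0.00114702,  0.00134367,
       -0.00065866]), 'joint_efforts': array([-1.52602523e-03, -5.84161627e+01,  2.93753922e+01,  7.01563016e+00,
        1.02089092e-02, -5.86964052e-05]), 'eef_pos': array([ 0.14838141, -0.65808082,  0.24769043]), 'ee_rot': array([ 3.14007778e+00, -1.36784069e-04, -2.91991509e+00]), 'force': array([-0.50812474, -0.09339716,  0.62673625]), 'moment': array([ 0.00988675, -0.0216092 , -0.03471305]), 'gripper_force': 0.0, 'width': 0.08728406036412556}
```

View pics/top0.png

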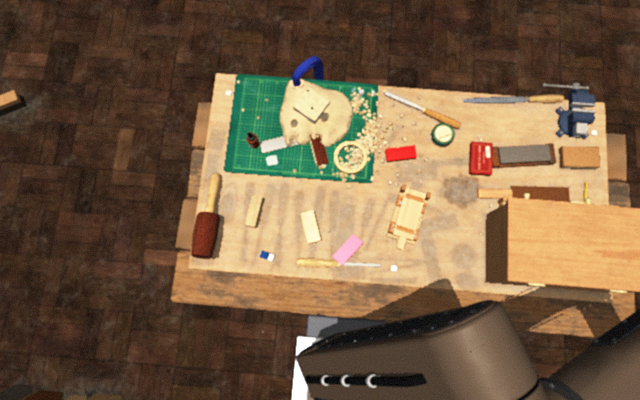

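View pics/scene0.png

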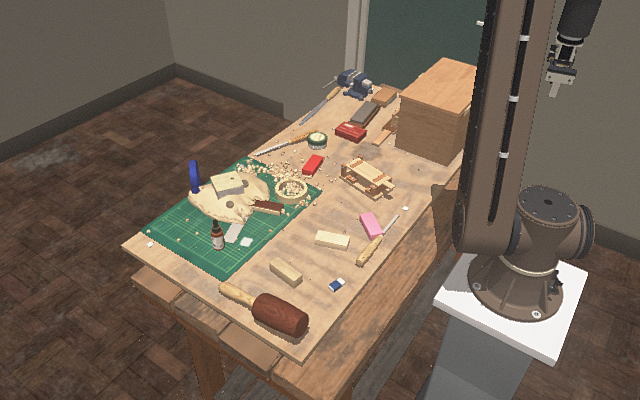

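The top view shows the fixture near (407,217) with its tab toward the robot at (401,243). There are pale pieces at (310,226), which is wide and flat, and (255,211), which is narrower. A cabinet stands on the right at x>490, and the scene view agrees with all of this.

```bash
cat > h.py <<'E'
import numpy as np,cv2
def pts(f):
    z=f["z_map"]; v,u=np.mgrid[:400,:640]
    c=np.stack([(u-f["cx"])/f["fx"]*z,(v-f["cy"])/f["fy"]*z,z,np.ones_like(z)],-1)
    return c@np.linalg.inv(f["view"]).T[:, :3]
def rect(m,P):
    q=P[m][:,:2].astype(np.float32); (c,s,a)=cv2.minAreaRect(q*1000); return np.round(c,1),np.round(s,1),round(a,1)
E
python3 - <<'E'
from h import *
for n,w in [("top",[("offc",240,195,275,232),("mid",292,200,330,248),("fix",380,180,440,255)]),]:
    f=dict(np.load(n+"0.npz"));P=pts(f);Z=P[...,2]
    for k,u0,v0,u1,v1 in w:
        m=np.zeros(Z.shape,bool);m[v0:v1,u0:u1]=1;m&=f["z_map"]>0
        b=np.median(Z[m]);print(k,"bench z",b)
        for lo in (.012,.04,.048):
            mm=m&(Z>lo)&(Z<.1)
            n_,l,st,_=cv2.connectedComponentsWithStats(mm.astype(np.uint8))
            if n_<2: continue
            i=1+np.argmax(st[1:,4]);k2=l==i
            print(lo,st[i],rect(k2,P),"z",np.percentile(Z[k2],[10,50,90]).round(4))
    print("cabinet", [P[v,u].round(3).tolist() for u,v in [(512,205),(512,280),(600,205),(490,270)]])
    im=cv2.cvtColor(f["frame"],cv2.COLOR_RGB2BGR)[170:260,230:450]
    cv2.imwrite("pics/top0c.png",cv2.resize(im,None,fx=3.6,fy=3.6,interpolation=cv2.INTER_CUBIC))
f=dict(np.load("scene0.npz"));P=pts(f)
E
```

```text
offc bench z 0.001278170018759739
0.012 [244 196  19  32 360] (array([488.1, 319.1]), array([31.4, 90.8]), 81.4) z [0.0241 0.0298 0.0337]
mid bench z 0.0009591178885958174
0.012 [300 211  20  33 411] (array([456.5, 151.4]), array([89.8, 38. ]), 18.9) z [0.0189 0.0222 0.0253]
fix bench z 0.0022160675986337974
0.012 [ 387  185   43   65 1508] (array([ 500.4, -126.3]), array([ 84.7, 185.9]), 77.5) z [0.0196 0.0534 0.0584]
0.04 [ 388  185   42   65 1225] (array([ 497.1, -124.7]), array([ 84.7, 179. ]), 77.0) z [0.0498 0.0544 0.0588]
0.048 [ 393  185   37   65 1151] (array([ 498. , -133.4]), array([ 83.3, 181.6]), 82.9) z [0.0509 0.0547 0.059 ]
cabinet [[0.528, -0.366, 0.209], [0.341, -0.367, 0.209], [0.566, -0.64, 0.115], [0.371, -0.36, 0.058]]
```

View pics/top0c.png

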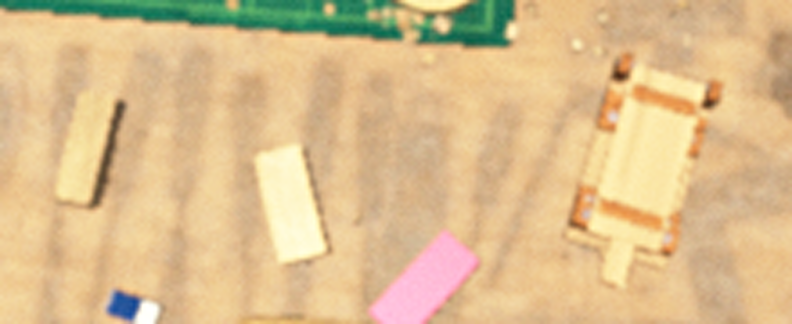

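The middle piece is the blank: 38x90, 22 mm high, at (456,151) with its length at +19°. The left piece is the square offcut, 30 mm high. Next I'll move above the fixture.

```bash
cat >> h.py <<'E'
from scipy.spatial.transform import Rotation as Ro
def rel(p,rpy,p0,rpy0):
    R0=Ro.from_euler('xyz',rpy0);R1=Ro.from_euler('xyz',rpy)
    return np.round(R0.inv().apply(np.array(p)-p0)*1000,1),np.round((R0.inv()*R1).as_rotvec(),3)
E
python3 - <<'E'
from h import *
p0=[.148,-.658,.249];r0=[np.pi,0,-2.92]
for p in ([.148,-.658,.35],[.30,-.385,.35],[.42,-.12,.33]): print(rel(p,[np.pi,0,-3.36],p0,r0))
E
```

```text
(array([   0.,    0., -101.]), array([ 0.  , -0.  ,  0.44]))
(array([-208.3,  232.9, -101. ]), array([ 0.  , -0.  ,  0.44]))
(array([-383.6,  465.1,  -81. ]), array([ 0.  , -0.  ,  0.44]))
```

Emit:
{"op": "jog_arm", "data": {"targets": [{"dz":-40},{"dz":-80},{"dz":-100},{"dx":-25,"dy":30,"dz":-100},{"dx":-50,"dy":60,"dz":-100},{"dx":-75,"dy":90,"dz":-100},{"dx":-100,"dy":115,"dz":-100},{"dx":-125,"dy":145,"dz":-100}]}}

```text
invalid input at $.targets[0]: expected keys dx, dy, dz, rx, ry, rz, gripper
```

Emit:
{"op": "jog_arm", "data": {"targets": [{"dx":-25,"dy":30},{"dx":-50,"dy":60},{"dx":-75,"dy":90},{"dx":-100,"dy":120,"rz":0.1},{"dx":-130,"dy":150,"rz":0.2},{"dx":-160,"dy":190,"rz":0.3},{"dx":-190,"dy":230,"rz":0.44},{"dx":-220,"dy":270,"rz":0.44}]}}

```text
invalid input at $.targets[0]: expected keys dx, dy, dz, rx, ry, rz, gripper
```

Emit:
{"op": "jog_arm", "data": {"targets": [{"dx":-10,"dy":30},{"dx":-20,"dy":50},{"dx":-20,"dy":50},{"dx":-20,"dy":50},{"dx":-20,"dy":50},{"dx":-20,"dy":50},{"dx":-20,"dy":50},{"dx":-20,"dy":50}]}}

```text
invalid input at $.targets[0]: expected keys dx, dy, dz, rx, ry, rz, gripper
```

```bash
python3 - <<'E'
from station import arm
import cv2,numpy as np
f=arm.grab_frame("wrist"); cv2.imwrite(f"pics/w1.png",cv2.cvtColor(f["frame"],cv2.COLOR_RGB2BGR)); np.savez(f"w1.npz",**f)
s=arm.get_state();print(s["t"],s["eef_pos"],s["ee_rot"],s["q"],s["force"],f["fx"])
E
```

```text
0.15 [ 0.14840192 -0.65813559  0.24783333] [ 3.14031851e+00 -1.23451954e-04 -2.91987747e+00] [-1.06088393e+00  3.59230555e-01  1.12729277e-02 -2.59205591e-04
 -1.22409540e+00 -2.88109055e-01] [-0.25157592  1.04094427 -0.03325984] 302.1720358201904
```

View pics/w1.png

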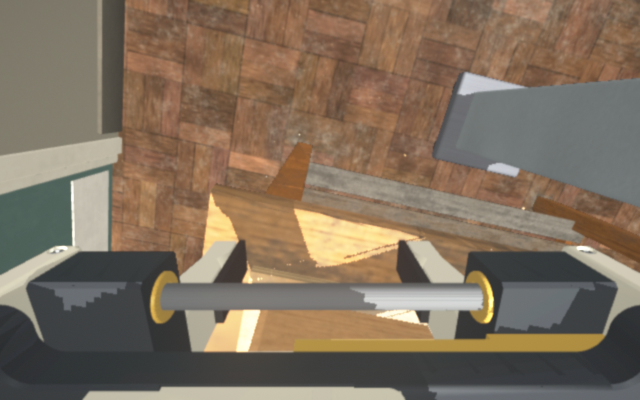

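Emit:
{"op": "jog_arm", "data": {"targets": [{"dx":0,"dy":0,"dz":-40,"rx":0,"ry":0,"rz":0,"gripper":0},{"dx":0,"dy":0,"dz":-80,"rx":0,"ry":0,"rz":0,"gripper":0},{"dx":0,"dy":0,"dz":-100,"rx":0,"ry":0,"rz":0,"gripper":0},{"dx":-25,"dy":30,"dz":-100,"rx":0,"ry":0,"rz":0,"gripper":0},{"dx":-50,"dy":60,"dz":-100,"rx":0,"ry":0,"rz":0,"gripper":0},{"dx":-75,"dy":90,"dz":-100,"rx":0,"ry":0,"rz":0,"gripper":0},{"dx":-100,"dy":115,"dz":-100,"rx":0,"ry":0,"rz":0,"gripper":0},{"dx":-125,"dy":145,"dz":-100,"rx":0,"ry":0,"rz":0,"gripper":0}]}}

```text
t: 0.82
eef_pos: [0.239, -0.4882, 0.3482]
ee_rot: [3.141, -0.0, -2.92]
force: [2.1, -0.4, 1.0]
width: 0.0876
gripper_force: 0.0
```

Emit:
{"op": "jog_arm", "data": {"targets": [{"dx":-25,"dy":30,"dz":0,"rx":0,"ry":0,"rz":0,"gripper":0},{"dx":-50,"dy":60,"dz":0,"rx":0,"ry":0,"rz":0,"gripper":0},{"dx":-75,"dy":90,"dz":0,"rx":0,"ry":0,"rz":0.05,"gripper":0},{"dx":-100,"dy":120,"dz":0,"rx":0,"ry":0,"rz":0.1,"gripper":0},{"dx":-130,"dy":150,"dz":0,"rx":0,"ry":0,"rz":0.2,"gripper":0},{"dx":-160,"dy":190,"dz":0,"rx":0,"ry":0,"rz":0.3,"gripper":0},{"dx":-190,"dy":230,"dz":0,"rx":0,"ry":0,"rz":0.4,"gripper":0},{"dx":-220,"dy":270,"dz":0,"rx":0,"ry":0,"rz":0.44,"gripper":0}]}}

```text
t: 1.48
eef_pos: [0.3777, -0.2123, 0.3486]
ee_rot: [3.142, 0.0, 2.918]
force: [0.2, 0.0, -0.1]
width: 0.0878
gripper_force: 0.0
```

```bash
python3 - <<'E'
from station import arm
s=arm.get_state();print(s["t"],s["eef_pos"],s["ee_rot"],s["q"],s["force"])
E
```

```text
1.4833 [ 0.37770763 -0.21234098  0.34863892] [3.14156788e+00 2.88835572e-04 2.91773975e+00] [-5.35790549e-02 -1.09804543e-01 -3.09801424e-01  2.50286618e-05
 -1.37051059e+00 -1.74107515e+00] [ 0.21391279  0.03555561 -0.10879377]
```

Emit:
{"op": "jog_arm", "data": {"targets": [{"dx":-40,"dy":20,"dz":0,"rx":0,"ry":0,"rz":0,"gripper":0},{"dx":-75,"dy":40,"dz":0,"rx":0,"ry":0,"rz":0,"gripper":0},{"dx":-110,"dy":60,"dz":0,"rx":0,"ry":0,"rz":0,"gripper":0},{"dx":-150,"dy":75,"dz":0,"rx":0,"ry":0,"rz":0,"gripper":0},{"dx":-184,"dy":93,"dz":0,"rx":0,"ry":0,"rz":0,"gripper":0},{"dx":-184,"dy":93,"dz":0,"rx":0,"ry":0,"rz":0,"gripper":0},{"dx":-184,"dy":93,"dz":0,"rx":0,"ry":0,"rz":0,"gripper":0},{"dx":-184,"dy":93,"dz":0,"rx":0,"ry":0,"rz":0,"gripper":0}]}}

```text
t: 2.15
eef_pos: [0.5773, -0.1627, 0.3477]
ee_rot: [-3.141, -0.002, 2.924]
force: [-0.9, 0.6, 1.0]
width: 0.0875
gripper_force: 0.0
```

```bash
python3 - <<'E'
from station import arm
import cv2,numpy as np
from h import *
f=arm.grab_frame("wrist"); cv2.imwrite(f"pics/w2.png",cv2.cvtColor(f["frame"],cv2.COLOR_RGB2BGR)); np.savez(f"w2.npz",**f)
s=arm.get_state();print(s["t"],s["eef_pos"],s["ee_rot"],s["q"])
print(np.linalg.inv(f["view"]).round(3))
E
```

```text
2.2 [ 0.57688012 -0.16293238  0.34848531] [-3.14148553e+00 -4.48168795e-04  2.92333148e+00] [ 5.04113991e-02  1.87959659e-01  2.96527800e-03 -1.59616896e-05
 -1.38626247e+00 -1.83946595e+00]
[[ 0.215  0.93   0.297  0.495]
 [ 0.977 -0.205 -0.066 -0.144]
 [-0.001  0.305 -0.953  0.486]
 [ 0.     0.     0.     1.   ]]
```

View pics/w2.png

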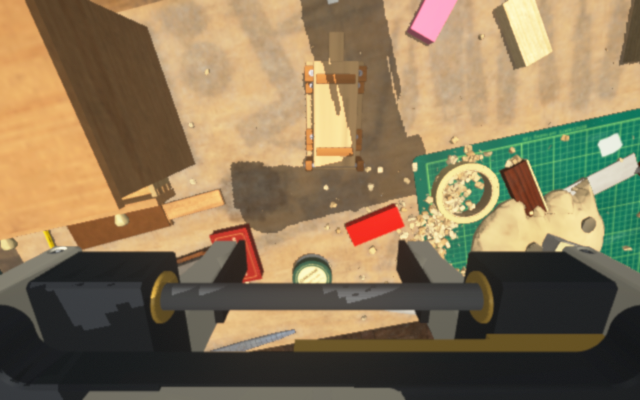

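In w2 the fixture is at about (335,115), with the tab at (336,45) and the hinge end at (335,165). I'll measure it from this closer view.

```bash
cat >> h.py <<'E'
def fixpose(f,w,lo=.046):
    u0,v0,u1,v1=w;P=pts(f);Z=P[...,2];m=np.zeros(Z.shape,bool);m[v0:v1,u0:u1]=1;m&=(Z>lo)&(Z<.068)
    n,l,st,_=cv2.connectedComponentsWithStats(m.astype(np.uint8));k=l==1+np.argmax(st[1:,4])
    Q=P[k];a=-.22
    for it in range(5):
        e=np.array([np.cos(a),np.sin(a)]);g=np.array([-e[1],e[0]])
        s=Q[:,:2]@e;t=Q[:,:2]@g;S=[];T=[];W=[]
        for b in np.arange(s.min()+.002,s.max()-.002,.005):
            q=t[(s>=b)&(s<b+.005)]
            if len(q)>3: S.append(b+.0025);T.append((q.min()+q.max())/2);W.append(np.ptp(q))
        S,T,W=map(np.array,(S,T,W));c=np.polyfit(S,T,1);a+=np.arctan(c[0])
    return a,e,g,s.min(),s.max(),S,T,W,Q
E
python3 - <<'E'
from h import *
for n,w in [("w2",(290,10,385,185)),("top0",(380,180,440,258))]:
    a,e,g,s0,s1,S,T,W,Q=fixpose(dict(np.load(n+".npz")),w)
    print(n,"yaw",a,"s",s0,s1,"tmid",np.median(T),"zmed",np.median(Q[:,2]))
    for x in zip(S-s0,T,W): print(*(np.array(x)*1000).round(1),end=' | ')
    m=s0+.002
    print("tab end world",(e*s0+g*np.median(T)).round(4),"far end",(e*s1+g*np.median(T)).round(4))
f=dict(np.load("w2.npz"));P=pts(f)
m=np.zeros((400,640),bool);m[0:75,490:560]=1;m&=(P[...,2]>.012)&(P[...,2]<.05)
print("blank?",rect(m,P),np.median(P[m][:,2]))
m=np.zeros((400,640),bool);m[0:160,0:160]=1;m&=(P[...,2]>.012)
E
```

```text
w2 yaw -0.21776293962084467 s 0.4260523473654543 0.6054664839047571 tmid -0.015566518011458023 zmed 0.05569510783716816
4.5 -15.6 17.9 | 9.5 -15.6 18.0 | 14.5 -15.5 18.0 | 19.5 -15.4 18.1 | 24.5 -15.3 18.3 | 29.5 -15.8 19.5 | 34.5 -15.8 58.8 | 39.5 -15.4 81.5 | 44.5 -15.4 81.7 | 49.5 -15.3 82.0 | 54.5 -15.9 81.0 | 59.5 -13.8 74.4 | 64.5 -16.2 58.6 | 69.5 -15.9 59.1 | 74.5 -15.9 59.3 | 79.5 -15.8 59.6 | 84.5 -15.7 59.8 | 89.5 -15.7 60.0 | 94.5 -16.3 58.8 | 99.5 -16.2 58.9 | 104.5 -15.4 57.9 | 109.5 -15.4 58.1 | 114.5 -15.3 58.3 | 119.5 -15.2 58.5 | 124.5 -15.1 58.8 | 129.5 -15.9 57.4 | 134.5 -15.8 57.5 | 139.5 -15.7 57.7 | 144.5 -15.6 58.2 | 149.5 -15.6 58.2 | 154.5 -15.5 58.5 | 159.5 -15.4 58.7 | 164.5 -16.2 82.6 | 169.5 -15.2 84.9 | 174.5 -15.3 84.9 | 179.5 -15.4 81.6 | tab end world [ 0.4126 -0.1072] far end [ 0.5878 -0.146 ]
top0 yaw -0.21810156112239149 s 0.4228734073560563 0.6021292911943477 tmid -0.015022423610023147 zmed 0.05452844857289951
4.5 -13.6 17.6 | 9.5 -14.7 18.7 | 14.5 -14.1 17.2 | 19.5 -14.6 19.9 | 24.5 -14.1 18.5 | 29.5 -15.3 17.8 | 34.5 -15.6 56.0 | 39.5 -14.4 79.0 | 44.5 -16.4 78.9 | 49.5 -16.6 77.8 | 54.5 -14.3 79.5 | 59.5 -18.0 63.7 | 64.5 -15.5 59.8 | 69.5 -15.2 56.9 | 74.5 -15.1 60.0 | 79.5 -15.2 55.9 | 84.5 -14.7 58.5 | 89.5 -15.0 56.8 | 94.5 -14.7 59.6 | 99.5 -15.4 56.2 | 104.5 -14.2 57.1 | 109.5 -16.4 57.6 | 114.5 -15.5 59.0 | 119.5 -14.9 58.9 | 124.5 -14.4 55.7 | 129.5 -15.0 59.0 | 134.5 -14.5 57.4 | 139.5 -14.6 58.7 | 144.5 -15.2 57.7 | 149.5 -15.1 59.2 | 154.5 -15.8 57.7 | 159.5 -15.0 59.1 | 164.5 -15.6 83.1 | 169.5 -15.1 82.1 | 174.5 -14.1 82.9 | 179.5 -14.2 80.1 | tab end world [ 0.4096 -0.1062] far end [ 0.5846 -0.145 ]
blank? (array([458. , 150.1]), array([90.1, 40.4]), 19.3) 0.023191722350385274
```

Emit:
{"op": "jog_arm", "data": {"targets": [{"dx":35,"dy":10,"dz":20,"rx":0,"ry":0,"rz":0,"gripper":0},{"dx":70,"dy":19,"dz":40,"rx":0,"ry":0,"rz":0,"gripper":0},{"dx":105,"dy":19,"dz":60,"rx":0,"ry":0,"rz":0,"gripper":0},{"dx":140,"dy":19,"dz":80,"rx":0,"ry":0,"rz":0,"gripper":0},{"dx":161,"dy":19,"dz":110,"rx":0,"ry":0,"rz":0,"gripper":0},{"dx":161,"dy":19,"dz":145,"rx":0,"ry":0,"rz":0,"gripper":0},{"dx":161,"dy":19,"dz":180,"rx":0,"ry":0,"rz":0,"gripper":0},{"dx":161,"dy":19,"dz":200,"rx":0,"ry":0,"rz":0,"gripper":0}]}}

```text
t: 2.87
eef_pos: [0.4218, -0.1098, 0.1471]
ee_rot: [3.141, 0.0, 2.923]
force: [0.1, -0.3, -0.3]
width: 0.0875
gripper_force: 0.0
```

```bash
python3 - <<'E'
from station import arm
import cv2,numpy as np
from h import *
f=arm.grab_frame("wrist"); cv2.imwrite(f"pics/w3.png",cv2.cvtColor(f["frame"],cv2.COLOR_RGB2BGR)); np.savez(f"w3.npz",**f)
s=arm.get_state();p=s["eef_pos"];e=np.array([.9764,-.2163]);g=np.array([.2163,.9764])
print(s["t"],p,s["ee_rot"],p[:2]@e,p[:2]@g)
E
```

```text
2.9167 [ 0.42034387 -0.10991629  0.14433578] [-3.14118089 -0.00447382  2.92174792] 0.43419864929244345 -0.016401887353905006
```

View pics/w3.png

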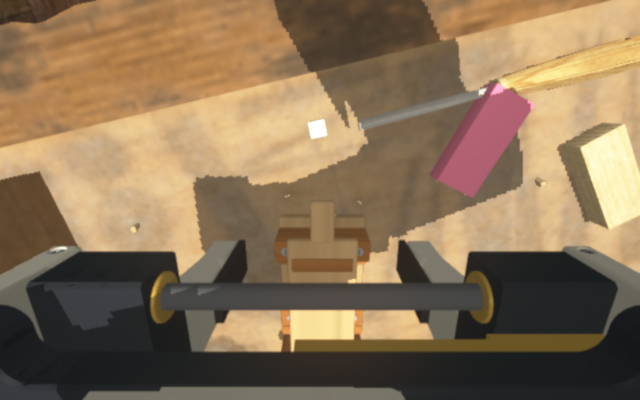

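The tab, at (322,215), lies midway between the fingers. I'll descend and grip it.

Emit:
{"op": "jog_arm", "data": {"targets": [{"dx":-3,"dy":1,"dz":30,"rx":0,"ry":0,"rz":0,"gripper":0},{"dx":-3,"dy":1,"dz":60,"rx":0,"ry":0,"rz":0,"gripper":0.3},{"dx":-3,"dy":1,"dz":86,"rx":0,"ry":0,"rz":0,"gripper":0.5},{"dx":-3,"dy":1,"dz":86,"rx":0,"ry":0,"rz":0,"gripper":0.9},{"dx":-3,"dy":1,"dz":86,"rx":0,"ry":0,"rz":0,"gripper":0.9},{"dx":-3,"dy":1,"dz":86,"rx":0,"ry":0,"rz":0,"gripper":0.9},{"dx":-3,"dy":1,"dz":86,"rx":0,"ry":0,"rz":0,"gripper":0.9},{"dx":-3,"dy":1,"dz":86,"rx":0,"ry":0,"rz":0,"gripper":0.9}], "force": 10}}

```text
t: 3.58
eef_pos: [0.4287, -0.109, 0.0644]
ee_rot: [3.14, 0.003, 2.923]
force: [1.1, -0.1, -0.1]
width: 0.047
gripper_force: 0.0
```

```bash
python3 - <<'E'
from station import arm
import numpy as np
s=arm.get_state();p=s["eef_pos"];e=np.array([.9764,-.2163]);g=np.array([.2163,.9764])
print(p,s["ee_rot"],p[:2]@e,p[:2]@g,s["width"],s["gripper_force"],s["force"])
sh=.5235+.074; R=sh-p[:2]@e
dz0=p[2]-.003-.050; print("R",R,dz0)
for th in np.arange(0,1.95,.12).tolist()+[1.93]: print(round(th,2),"dx",round(1000*(R*np.cos(th)-R)),"dz",round(-1000*R*np.sin(th)))
E
```

```text
[ 0.4287006  -0.1089714   0.06435157] [3.14031728 0.00326152 2.92349815] 0.44215378000029426 -0.013671739417549343 0.0469691430994094 0.0 [ 1.08497514 -0.13828411 -0.07010778]
R 0.15534621999970566 0.01135156924755662
0.0 dx 0 dz 0
0.12 dx -1 dz -19
0.24 dx -4 dz -37
0.36 dx -10 dz -55
0.48 dx -18 dz -72
0.6 dx -27 dz -88
0.72 dx -39 dz -102
0.84 dx -52 dz -116
0.96 dx -66 dz -127
1.08 dx -82 dz -137
1.2 dx -99 dz -145
1.32 dx -117 dz -150
1.44 dx -135 dz -154
1.56 dx -154 dz -155
1.68 dx -172 dz -154
1.8 dx -191 dz -151
1.92 dx -208 dz -146
1.93 dx -210 dz -145
```

Emit:
{"op": "jog_arm", "data": {"targets": [{"dx":3,"dy":-1,"dz":4,"rx":0,"ry":0,"rz":0,"gripper":0.6},{"dx":3,"dy":-1,"dz":4,"rx":0,"ry":0,"rz":0,"gripper":0.9},{"dx":3,"dy":-1,"dz":4,"rx":0,"ry":0,"rz":0,"gripper":0.9},{"dx":3,"dy":-1,"dz":4,"rx":0,"ry":0,"rz":0,"gripper":0.9},{"dx":3,"dy":-1,"dz":4,"rx":0,"ry":0,"rz":0,"gripper":0.9},{"dx":3,"dy":-1,"dz":4,"rx":0,"ry":0,"rz":0,"gripper":0.9},{"dx":3,"dy":-1,"dz":4,"rx":0,"ry":0,"rz":0,"gripper":0.9},{"dx":3,"dy":-1,"dz":4,"rx":0,"ry":0,"rz":0,"gripper":0.9}], "force": 8}}

```text
t: 4.25
eef_pos: [0.4243, -0.1097, 0.0586]
ee_rot: [-3.141, -0.0, 2.923]
force: [-0.2, -5.7, 3.3]
width: 0.0196
gripper_force: 8.0
```

```bash
cat > st.py <<'E'
from station import arm
import numpy as np
s=arm.get_state();p=s["eef_pos"];e=np.array([.9764,-.2163]);g=np.array([.2163,.9764])
print("t",s["t"],"s",(p[:2]@e).round(4),"tt",(p[:2]@g).round(4),"z",p[2].round(4),s["ee_rot"].round(4),"w",round(s["width"],4),round(s["gripper_force"],1),"F",s["force"].round(1),"Ms",s["moment"].round(2))
E
python3 st.py
```

```text
t 4.25 s 0.438 tt -0.0154 z 0.0586 [-3.1411e+00 -3.0000e-04  2.9235e+00] w 0.0196 8.0 F [-0.2 -5.7  3.3] Ms [-1.94  0.25  0.03]
```

Emit:
{"op": "jog_arm", "data": {"targets": [{"dx":-0.5,"dy":-1,"dz":-13,"rx":0,"ry":0,"rz":0,"gripper":0.9},{"dx":-2,"dy":-1,"dz":-25,"rx":0,"ry":0,"rz":0,"gripper":0.9},{"dx":-4.6,"dy":-1,"dz":-38,"rx":0,"ry":0,"rz":0,"gripper":0.9},{"dx":-8,"dy":-1,"dz":-50,"rx":0,"ry":0,"rz":0,"gripper":0.9},{"dx":-12.6,"dy":-1,"dz":-62,"rx":0,"ry":0,"rz":0,"gripper":0.9},{"dx":-18,"dy":-1,"dz":-74,"rx":0,"ry":0,"rz":0,"gripper":0.9},{"dx":-24.3,"dy":-1,"dz":-85,"rx":0,"ry":0,"rz":0,"gripper":0.9},{"dx":-31.6,"dy":-1,"dz":-95,"rx":0,"ry":0,"rz":0,"gripper":0.9}]}}

```text
t: 4.92
eef_pos: [0.4547, -0.1168, 0.154]
ee_rot: [3.141, -0.001, 2.923]
force: [-1.6, 1.0, 0.1]
width: 0.0201
gripper_force: 8.0
```

```bash
python3 st.py; python3 - <<'E'
import numpy as np
R=159.5
for th in np.arange(.64,1.95,.08): print(round(th,2),round(R*(np.cos(th)-np.cos(.64)),1),round(-R*(np.sin(th)-np.sin(.64)),1))
print([ (round(R*(np.cos(t)-np.cos(1.28)),1),round(-R*(np.sin(t)-np.sin(1.28)),1)) for t in (1.36,1.44,1.52,1.6,1.68,1.76,1.84,1.91)])
E
```

```text
t 4.9167 s 0.4693 tt -0.0157 z 0.154 [ 3.1408e+00 -8.0000e-04  2.9231e+00] w 0.0201 8.0 F [-1.6  1.   0.1] Ms [ 0.52  0.41 -0.04]
0.64 0.0 -0.0
0.72 -8.0 -9.9
0.8 -16.8 -19.2
0.88 -26.3 -27.7
0.96 -36.5 -35.4
1.04 -47.2 -42.3
1.12 -58.4 -48.3
1.2 -70.1 -53.4
1.28 -82.2 -57.6
1.36 -94.6 -60.7
1.44 -107.1 -62.9
1.52 -119.8 -64.0
1.6 -132.6 -64.2
1.68 -145.3 -63.3
1.76 -157.9 -61.4
1.84 -170.4 -58.5
1.92 -182.5 -54.6
[(np.float64(-12.4), np.float64(-3.2)), (np.float64(-24.9), np.float64(-5.3)), (np.float64(-37.6), np.float64(-6.5)), (np.float64(-50.4), np.float64(-6.6)), (np.float64(-63.1), np.float64(-5.7)), (np.float64(-75.7), np.float64(-3.9)), (np.float64(-88.2), np.float64(-1.0)), (np.float64(-98.8), np.float64(2.4))]
```

Emit:
{"op": "jog_arm", "data": {"targets": [{"dx":-8,"dy":0,"dz":-10,"rx":0,"ry":0,"rz":0,"gripper":0.9},{"dx":-17,"dy":0,"dz":-19,"rx":0,"ry":0,"rz":0,"gripper":0.9},{"dx":-26,"dy":0,"dz":-28,"rx":0,"ry":0,"rz":0,"gripper":0.9},{"dx":-36.5,"dy":0,"dz":-35.5,"rx":0,"ry":0,"rz":0,"gripper":0.9},{"dx":-47,"dy":0,"dz":-42.5,"rx":0,"ry":0,"rz":0,"gripper":0.9},{"dx":-58.5,"dy":0,"dz":-48.5,"rx":0,"ry":0,"rz":0,"gripper":0.9},{"dx":-70,"dy":0,"dz":-53.5,"rx":0,"ry":0,"rz":0,"gripper":0.9},{"dx":-82,"dy":0,"dz":-57.5,"rx":0,"ry":0,"rz":0,"gripper":0.9}]}}

```text
t: 5.58
eef_pos: [0.5353, -0.1348, 0.2114]
ee_rot: [3.141, -0.001, 2.923]
force: [-0.9, -0.1, 0.8]
width: 0.0198
gripper_force: 8.0
```

Emit:
{"op": "jog_arm", "data": {"targets": [{"dx":-12.5,"dy":0,"dz":-3.5,"rx":0,"ry":0,"rz":0,"gripper":0.9},{"dx":-25,"dy":0,"dz":-5.5,"rx":0,"ry":0,"rz":0,"gripper":0.9},{"dx":-37.5,"dy":0,"dz":-6.5,"rx":0,"ry":0,"rz":0,"gripper":0.9},{"dx":-50.5,"dy":0,"dz":-6.5,"rx":0,"ry":0,"rz":0,"gripper":0.9},{"dx":-63,"dy":0,"dz":-6,"rx":0,"ry":0,"rz":0,"gripper":0.9},{"dx":-75.5,"dy":0,"dz":-4,"rx":0,"ry":0,"rz":0,"gripper":0.9},{"dx":-88,"dy":0,"dz":-1,"rx":0,"ry":0,"rz":0,"gripper":0.9},{"dx":-97,"dy":0,"dz":2,"rx":0,"ry":0,"rz":0,"gripper":0.9}]}}

```text
t: 6.25
eef_pos: [0.6313, -0.1563, 0.2092]
ee_rot: [-3.141, 0.001, 2.924]
force: [-0.2, -1.4, 3.8]
width: 0.0201
gripper_force: 8.0
```

```bash
python3 st.py
```

```text
t 6.25 s 0.6503 tt -0.0161 z 0.2092 [-3.1414e+00  1.3000e-03  2.9235e+00] w 0.0201 8.0 F [-0.2 -1.4  3.8] Ms [-0.73 -0.15 -0.03]
```

Now I'll release it, straight open then up.

Emit:
{"op": "jog_arm", "data": {"targets": [{"dx":0,"dy":0,"dz":0,"rx":0,"ry":0,"rz":0,"gripper":0.6},{"dx":0,"dy":0,"dz":0,"rx":0,"ry":0,"rz":0,"gripper":0.5},{"dx":0,"dy":0,"dz":0,"rx":0,"ry":0,"rz":0,"gripper":0.4},{"dx":0,"dy":0,"dz":0,"rx":0,"ry":0,"rz":0,"gripper":0.4},{"dx":0,"dy":0,"dz":-15,"rx":0,"ry":0,"rz":0,"gripper":0.4},{"dx":0,"dy":0,"dz":-30,"rx":0,"ry":0,"rz":0,"gripper":0.4},{"dx":0,"dy":0,"dz":-60,"rx":0,"ry":0,"rz":0,"gripper":0.2},{"dx":0,"dy":0,"dz":-80,"rx":0,"ry":0,"rz":0,"gripper":0.1}]}}

```text
t: 6.92
eef_pos: [0.6296, -0.1559, 0.2914]
ee_rot: [-3.142, 0.001, 2.924]
force: [0.9, -1.1, 0.9]
width: 0.0607
gripper_force: 0.0
```

```bash
python3 st.py; python3 - <<'E'
from h import *
E=[.9764,-.2163];
p=np.array([.6313,-.1563]);print((np.array([.457,.151])-p))
d=np.array([.457,.151])-p
print("dx",-d@E,"dy",d@[.2163,.9764])
E
```

```text
t 6.9167 s 0.6484 tt -0.0161 z 0.2914 [-3.1416e+00  1.2000e-03  2.9238e+00] w 0.0607 0.0 F [ 0.9 -1.1  0.9] Ms [-0.07 -0.13  0.04]
[-0.1743  0.3073]
dx 0.23665550999999996 dy 0.26234663
```

Emit:
{"op": "jog_arm", "data": {"targets": [{"dx":35,"dy":0,"dz":-10,"rx":0,"ry":0,"rz":0,"gripper":0},{"dx":70,"dy":0,"dz":-10,"rx":0,"ry":0,"rz":0,"gripper":0},{"dx":110,"dy":0,"dz":-10,"rx":0,"ry":0,"rz":0,"gripper":0},{"dx":145,"dy":0,"dz":-10,"rx":0,"ry":0,"rz":0,"gripper":0},{"dx":175,"dy":0,"dz":-10,"rx":0,"ry":0,"rz":0,"gripper":0},{"dx":175,"dy":0,"dz":-10,"rx":0,"ry":0,"rz":0,"gripper":0},{"dx":175,"dy":0,"dz":-10,"rx":0,"ry":0,"rz":0,"gripper":0},{"dx":175,"dy":0,"dz":-10,"rx":0,"ry":0,"rz":0,"gripper":0}]}}

```text
t: 7.58
eef_pos: [0.459, -0.1179, 0.2998]
ee_rot: [3.141, 0.002, 2.924]
force: [0.9, -0.7, -0.3]
width: 0.0877
gripper_force: 0.0
```

```bash
python3 - <<'E'
from station import arm
import cv2,numpy as np
f=arm.grab_frame("wrist"); cv2.imwrite(f"pics/w4.png",cv2.cvtColor(f["frame"],cv2.COLOR_RGB2BGR)); np.savez(f"w4.npz",**f)
E
python3 st.py
```

```text
t 7.6333 s 0.474 tt -0.0159 z 0.2994 [3.1412e+00 8.0000e-04 2.9236e+00] w 0.0871 0.0 F [ 0.9 -0.2  0.4] Ms [ 0.01 -0.03 -0.02]
```

View pics/w4.png

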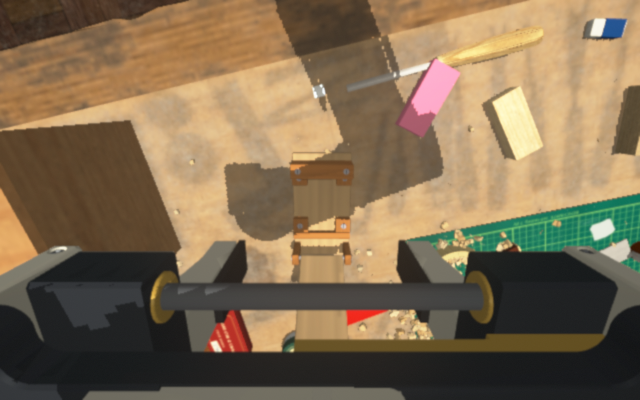

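The cover is open and leaning back. The pocket is at about (322,200), with the lip at (322,170). The blank is at (515,122), and the eraser at (605,28) is undisturbed. I'll measure the pocket and the blank in this one view.

```bash
python3 - <<'E'
from h import *
f=dict(np.load("w4.npz"));P=pts(f);Z=P[...,2]
a=-.218;e=np.array([np.cos(a),np.sin(a)]);g=np.array([-e[1],e[0]])
S=P[...,:2]@e;T=P[...,:2]@g
w=np.zeros(Z.shape,bool);w[145:250,280:365]=1
def rep(n,lo,hi,s0,s1):
    m=w&(Z>lo)&(Z<hi)&(S>s0)&(S<s1)
    if m.sum()<5: print(n,"none");return
    print(n,m.sum(),"s",np.percentile(S[m],[0,2,98,100]).round(4),"t",np.percentile(T[m],[0,2,98,100]).round(4),"mid",((T[m].min()+T[m].max())/2).round(4),"z",np.median(Z[m]).round(4))
    for b in np.arange(s0,s1,.006):
        k=m&(S>=b)&(S<b+.006)
        if k.sum()>6: print("   ",round(b,3),k.sum(),T[k].min().round(4),T[k].max().round(4),((T[k].min()+T[k].max())/2).round(4))
rep("lip",.038,.052,.44,.52); rep("cheek",.018,.032,.52,.60); rep("posts",.05,.066,.57,.63); rep("base",.006,.018,.44,.62)
fr=f["frame"].astype(int)
m=np.zeros(Z.shape,bool);m[75:170,475:555]=1;m&=(Z>.012)&(Z<.04)
print("blank side+top",rect(m,P)); m&=Z>.0195
print("top",rect(m,P),np.median(Z[m]), "cam",np.linalg.inv(f["view"])[:3,3].round(3))
hs=cv2.cvtColor(f["frame"],cv2.COLOR_RGB2HSV)
print("bench z",np.median(Z[130:160,200:280]))
E
```

```text
lip 1008 s [0.4635 0.4638 0.4826 0.4832] t [-0.0573 -0.0557  0.0247  0.0264] mid -0.0154 z 0.0466
    0.458 70 -0.056 0.0245 -0.0157
    0.464 303 -0.057 0.0261 -0.0154
    0.47 311 -0.0571 0.0261 -0.0155
    0.476 263 -0.0573 0.0264 -0.0154
    0.482 61 -0.0558 0.0251 -0.0154
cheek 923 s [0.5472 0.548  0.5895 0.597 ] t [-0.0576 -0.0562  0.025   0.0265] mid -0.0156 z 0.0255
    0.544 86 -0.0574 0.0265 -0.0155
    0.55 123 -0.0572 0.0264 -0.0154
    0.556 116 -0.0574 0.0252 -0.0161
    0.562 112 -0.0576 0.0253 -0.0162
    0.568 213 -0.0563 0.0257 -0.0153
    0.574 215 -0.0563 0.0257 -0.0153
    0.586 53 -0.057 0.026 -0.0155
posts none
base 3367 s [0.4513 0.4545 0.6016 0.6043] t [-0.0576 -0.055   0.024   0.0265] mid -0.0156 z 0.0137
    0.452 234 -0.0569 0.026 -0.0155
    0.458 288 -0.0573 0.0263 -0.0155
    0.464 7 -0.0498 0.0264 -0.0117
    0.488 55 -0.0349 0.0041 -0.0154
    0.494 111 -0.035 0.0041 -0.0154
    0.5 215 -0.0569 0.0261 -0.0154
    0.506 229 -0.057 0.0263 -0.0154
    0.512 230 -0.0572 0.0265 -0.0154
    0.518 224 -0.0576 0.0252 -0.0162
    0.524 212 -0.056 0.0253 -0.0153
    0.53 209 -0.0561 0.0255 -0.0153
    0.536 200 -0.0565 0.0256 -0.0154
    0.542 228 -0.0565 0.0259 -0.0153
    0.548 128 -0.0564 0.0257 -0.0153
    0.554 95 -0.0357 0.0035 -0.0161
    0.56 97 -0.0357 0.0036 -0.0161
    0.566 107 -0.0358 0.0037 -0.0161
    0.584 147 -0.0562 0.0255 -0.0153
    0.59 142 -0.0562 0.024 -0.0161
    0.596 155 -0.0471 0.0165 -0.0153
    0.602 51 -0.0472 0.015 -0.0161
blank side+top (array([457.8, 150.3]), array([90.9, 39.6]), 19.1)
top (array([457.9, 150.2]), array([90.7, 39. ]), 19.5) 0.023383086290019145 cam [ 0.376 -0.099  0.437]
bench z 0.0011211028205173057
```

```bash
python3 - <<'E'
from h import *
a=-.218;e=np.array([np.cos(a),np.sin(a)]);g=np.array([-e[1],e[0]])
p=np.r_[e*.474+g*-.0159,.2994]
print(p,rel([.4578,.1502,.12],[np.pi,0,-2.8066],p,[np.pi,0,2.9236]))
E
```

```text
[ 0.45934254 -0.11803916  0.2994    ] (array([ 59.5, 261.6, 179.4]), array([ 0.   ,  0.   , -0.553]))
```

Emit:
{"op": "jog_arm", "data": {"targets": [{"dx":9,"dy":38,"dz":0,"rx":0,"ry":0,"rz":-0.1,"gripper":0},{"dx":18,"dy":76,"dz":0,"rx":0,"ry":0,"rz":-0.2,"gripper":0},{"dx":26,"dy":114,"dz":15,"rx":0,"ry":0,"rz":-0.3,"gripper":0},{"dx":34,"dy":150,"dz":30,"rx":0,"ry":0,"rz":-0.4,"gripper":0},{"dx":42,"dy":186,"dz":50,"rx":0,"ry":0,"rz":-0.5,"gripper":0},{"dx":50,"dy":222,"dz":70,"rx":0,"ry":0,"rz":-0.553,"gripper":0},{"dx":59.5,"dy":255,"dz":90,"rx":0,"ry":0,"rz":-0.553,"gripper":0},{"dx":59.5,"dy":261.5,"dz":120,"rx":0,"ry":0,"rz":-0.553,"gripper":0}]}}

```text
t: 8.3
eef_pos: [0.4592, 0.155, 0.1792]
ee_rot: [3.141, 0.003, -2.804]
force: [1.5, 0.7, 0.6]
width: 0.0873
gripper_force: 0.0
```

Emit:
{"op": "jog_arm", "data": {"targets": [{"dx":0,"dy":0,"dz":30,"rx":0,"ry":0,"rz":0,"gripper":0},{"dx":0,"dy":0,"dz":50,"rx":0,"ry":0,"rz":0,"gripper":0},{"dx":0,"dy":0,"dz":60,"rx":0,"ry":0,"rz":0,"gripper":0},{"dx":0,"dy":0,"dz":60,"rx":0,"ry":0,"rz":0,"gripper":0},{"dx":0,"dy":0,"dz":60,"rx":0,"ry":0,"rz":0,"gripper":0},{"dx":0,"dy":0,"dz":60,"rx":0,"ry":0,"rz":0,"gripper":0},{"dx":0,"dy":0,"dz":60,"rx":0,"ry":0,"rz":0,"gripper":0},{"dx":0,"dy":0,"dz":60,"rx":0,"ry":0,"rz":0,"gripper":0}]}}

```text
t: 8.97
eef_pos: [0.4581, 0.1504, 0.12]
ee_rot: [3.141, 0.002, -2.807]
force: [-0.5, -0.4, 0.2]
width: 0.0876
gripper_force: 0.0
```

```bash
python3 - <<'E'
from station import arm
import cv2,numpy as np
from h import *
f=arm.grab_frame("wrist"); np.savez("w5.npz",**f);cv2.imwrite(f"pics/w5.png",cv2.cvtColor(f["frame"],cv2.COLOR_RGB2BGR))
s=arm.get_state();p=s["eef_pos"];print(s["t"],p,s["ee_rot"],s["q"].round(2))
P=pts(f);m=(P[...,2]>.012)&(P[...,2]<.04)&(np.hypot(P[...,0]-.458,P[...,1]-.15)<.055);m[300:]=0
print(m.sum(),rect(m,P),P[m].min(0),P[m].max(0))
print("to pick",rel([.4578,.1502,.0255],[np.pi,0,-2.8066],p,s["ee_rot"]))
E
```

```text
9.0167 [0.45793761 0.15030596 0.11992075] [ 3.14099555e+00  1.61906514e-03 -2.80699525e+00] [ 0.73  0.17 -0.58  0.   -0.82 -1.96]
4835 (array([458. , 150.5]), array([90.4, 38.1]), 19.1) [0.40945889 0.11834665 0.01206133] [0.50536895 0.18220806 0.02598409]
to pick (array([ 0.3, -0.1, 94.4]), array([ 0.001,  0.002, -0.   ]))
```

View pics/w5.png

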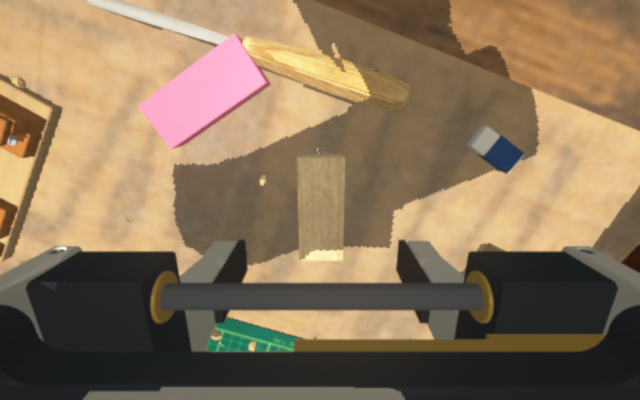

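The blank is centred between the fingers at (321,205) and aligned with them. I'll descend and grip.

Emit:
{"op": "jog_arm", "data": {"targets": [{"dx":0.3,"dy":0,"dz":35,"rx":0,"ry":0,"rz":0,"gripper":0},{"dx":0.3,"dy":0,"dz":65,"rx":0,"ry":0,"rz":0,"gripper":0.1},{"dx":0.3,"dy":0,"dz":85,"rx":0,"ry":0,"rz":0,"gripper":0.2},{"dx":0.3,"dy":0,"dz":94,"rx":0,"ry":0,"rz":0,"gripper":0.3},{"dx":0.3,"dy":0,"dz":94.5,"rx":0,"ry":0,"rz":0,"gripper":0.4},{"dx":0.3,"dy":0,"dz":94.5,"rx":0,"ry":0,"rz":0,"gripper":0.7},{"dx":0.3,"dy":0,"dz":94.5,"rx":0,"ry":0,"rz":0,"gripper":0.7},{"dx":0.3,"dy":0,"dz":94.5,"rx":0,"ry":0,"rz":0,"gripper":0.7}], "force": 15}}

```text
t: 9.68
eef_pos: [0.458, 0.1506, 0.0259]
ee_rot: [3.141, 0.002, -2.807]
force: [0.2, -0.3, -0.1]
width: 0.0467
gripper_force: 0.0
```

Emit:
{"op": "jog_arm", "data": {"targets": [{"dx":0,"dy":0,"dz":0,"rx":0,"ry":0,"rz":0,"gripper":0.7},{"dx":0,"dy":0,"dz":0,"rx":0,"ry":0,"rz":0,"gripper":0.7},{"dx":0,"dy":0,"dz":0,"rx":0,"ry":0,"rz":0,"gripper":0.7},{"dx":0,"dy":0,"dz":-20,"rx":0,"ry":0,"rz":0,"gripper":0.7},{"dx":0,"dy":0,"dz":-55,"rx":0,"ry":0,"rz":0,"gripper":0.7},{"dx":0,"dy":0,"dz":-90,"rx":0,"ry":0,"rz":0,"gripper":0.7},{"dx":0,"dy":0,"dz":-120,"rx":0,"ry":0,"rz":0,"gripper":0.7},{"dx":0,"dy":0,"dz":-120,"rx":0,"ry":0,"rz":0,"gripper":0.7}]}}

```text
t: 10.35
eef_pos: [0.46, 0.1518, 0.1509]
ee_rot: [3.139, 0.01, -2.806]
force: [1.3, 0.2, -1.3]
width: 0.0379
gripper_force: 15.0
```

```bash
python3 st.py; python3 - <<'E'
from station import arm
from h import *
f=arm.grab_frame("wrist"); np.savez("w6.npz",**f)
s=arm.get_state();p=s["eef_pos"]
a=-.218;e=np.array([np.cos(a),np.sin(a)]);g=np.array([-e[1],e[0]])
P=pts(f);R=Ro.from_euler('xyz',s["ee_rot"]);L=R.inv().apply((P.reshape(-1,3)-p)).reshape(P.shape)
# blank seen in tool frame
m=(np.abs(L[...,1])<.03)&(np.abs(L[...,0])<.06)&(L[...,2]>-.01)&(L[...,2]<.03)&(f["z_map"]>0);m[330:]=0
print(m.sum(),L[m].min(0).round(4),L[m].max(0).round(4))
k=m&(L[...,0]>.015)&(np.abs(L[...,1])<.015);q=L[k];c=np.polyfit(q[:,0],q[:,2],1);print("top slope",c)
q=e*(.5225+.011)+g*-.0155
# target: tilt .25, tool pose; rotation about tool y
Rt=Ro.from_euler('z',-.218)*Ro.from_euler('y',-.25)*Ro.from_matrix(np.array([[-1,0,0],[0,1,0],[0,0,-1]]))
print("rpy tilted",Rt.as_euler('xyz'),"level->tilt rv",(Ro.from_euler('xyz',[np.pi,0,2.9236]).inv()*Rt).as_rotvec().round(3))
print("move",rel([*q,p[2]+.02],[np.pi,0,2.9236],p,s["ee_rot"]))
E
```

```text
t 10.35 s 0.4163 tt 0.2477 z 0.1509 [ 3.1392  0.0098 -2.8056] w 0.0379 15.0 F [ 1.3  0.2 -1.3] Ms [ 0.15 -0.18 -0.05]
10059 [-0.0384 -0.03   -0.01  ] [0.044  0.03   0.0219]
top slope [ 0.23569917 -0.00645572]
rpy tilted [3.14159265 0.25       2.92359265] level->tilt rv [ 0.   -0.25  0.  ]
move (array([  37.1, -285.3,  -21. ]), array([0.004, 0.006, 0.553]))
```

```bash
python3 - <<'E'
from h import *
f=dict(np.load("w6.npz"));P=pts(f);R=Ro.from_euler('xyz',[3.1392,.0098,-2.8056]);p=np.array([.460,.1518,.1509])
L=R.inv().apply((P.reshape(-1,3)-p)).reshape(P.shape)
for v in range(120,335,10):
    print(v,[ (L[v,u]*1000).round(0).astype(int).tolist() for u in (305,321,337)],f["frame"][v,321])
E
```

```text
120 [[71, -14, 149], [71, 0, 149], [71, 15, 149]] [121 100  76]
130 [[62, -15, 149], [61, 0, 150], [62, 15, 149]] [117 100  80]
140 [[52, -15, 149], [53, 0, 148], [53, 15, 148]] [120 104  84]
150 [[43, -15, 151], [43, 0, 149], [43, 15, 149]] [118 101  80]
160 [[34, -15, 149], [34, 0, 149], [34, 15, 149]] [120 100  75]
170 [[24, -15, 148], [24, 0, 149], [24, 16, 151]] [124 106  83]
180 [[45, -8, 23], [45, 0, 23], [45, 9, 23]] [130 111  82]
190 [[45, -7, 3], [45, 1, 3], [45, 8, 2]] [163 141 102]
200 [[40, -7, 2], [40, 1, 2], [40, 8, 2]] [186 161 118]
210 [[35, -7, 2], [35, 1, 3], [35, 8, 2]] [183 158 115]
220 [[29, -7, 3], [30, 1, 0], [30, 8, 2]] [183 158 115]
230 [[24, -8, 2], [24, 1, 3], [25, 8, 1]] [184 159 116]
240 [[19, -8, 1], [18, 1, 3], [19, 9, 2]] [180 156 113]
250 [[13, -8, 3], [13, 1, 2], [13, 9, 2]] [182 157 114]
260 [[7, -8, 2], [7, 1, 2], [7, 9, 2]] [171 148 107]
270 [[1, -8, 2], [2, 1, 2], [2, 9, 1]] [164 141 102]
280 [[-5, -8, 2], [-5, 1, 2], [-4, 9, 2]] [165 142 102]
290 [[32, -4, -62], [33, 1, -62], [33, 5, -62]] [73 71 68]
300 [[30, -4, -63], [30, 1, -63], [30, 5, -63]] [77 76 73]
310 [[-22, -8, 0], [-24, 1, 3], [-23, 9, 2]] [135 119  91]
320 [[-30, -8, 2], [-30, 1, 2], [-30, 9, 2]] [171 147 105]
330 [[-37, -8, 2], [-37, 1, 2], [-37, 10, 2]] [175 149 107]
```

Emit:
{"op": "jog_arm", "data": {"targets": [{"dx":5,"dy":-35,"dz":-20,"rx":0,"ry":0,"rz":0.08,"gripper":0.7},{"dx":10,"dy":-70,"dz":-25,"rx":0,"ry":0,"rz":0.16,"gripper":0.7},{"dx":15,"dy":-105,"dz":-25,"rx":0,"ry":0,"rz":0.24,"gripper":0.7},{"dx":20,"dy":-140,"dz":-25,"rx":0,"ry":0,"rz":0.32,"gripper":0.7},{"dx":25,"dy":-175,"dz":-25,"rx":0,"ry":0,"rz":0.4,"gripper":0.7},{"dx":30,"dy":-210,"dz":-25,"rx":0,"ry":0,"rz":0.48,"gripper":0.7},{"dx":35,"dy":-245,"dz":-25,"rx":0,"ry":0,"rz":0.553,"gripper":0.7},{"dx":37,"dy":-275,"dz":-25,"rx":0,"ry":0,"rz":0.553,"gripper":0.7}]}}

```text
t: 11.07
eef_pos: [0.5117, -0.1241, 0.1688]
ee_rot: [-3.141, -0.002, 2.918]
force: [0.0, 0.4, -0.6]
width: 0.0377
gripper_force: 15.0
```

Emit:
{"op": "jog_arm", "data": {"targets": [{"dx":0,"dy":-10,"dz":0,"rx":0,"ry":0,"rz":0,"gripper":0.7},{"dx":0,"dy":-10,"dz":0,"rx":0,"ry":-0.08,"rz":0,"gripper":0.7},{"dx":0,"dy":-10,"dz":0,"rx":0,"ry":-0.16,"rz":0,"gripper":0.7},{"dx":0,"dy":-10,"dz":0,"rx":0,"ry":-0.25,"rz":0,"gripper":0.7},{"dx":0,"dy":-10,"dz":0,"rx":0,"ry":-0.25,"rz":0,"gripper":0.7},{"dx":0,"dy":-10,"dz":0,"rx":0,"ry":-0.25,"rz":0,"gripper":0.7},{"dx":0,"dy":-10,"dz":0,"rx":0,"ry":-0.25,"rz":0,"gripper":0.7},{"dx":0,"dy":-10,"dz":0,"rx":0,"ry":-0.25,"rz":0,"gripper":0.7}]}}

```text
t: 11.73
eef_pos: [0.5115, -0.1314, 0.17]
ee_rot: [3.141, 0.25, 2.924]
force: [0.1, -0.3, -0.4]
width: 0.038
gripper_force: 15.0
```

```bash
python3 st.py; cat >> h.py <<'E'
def go(x,z,t=-.0155,tilt=.25,s0=.5225):
    "rel move so that blank centre is at fixture x, height z above floor"
    from station import arm
    s=arm.get_state();a=-.218;e=np.array([np.cos(a),np.sin(a),0]);g=np.array([-e[1],e[0],0])
    Rt=Ro.from_euler('z',a)*Ro.from_euler('y',-tilt)*Ro.from_matrix(np.diag([-1.,1,-1]))
    tcp=e*(s0+x)+g*t+np.array([0,0,z+.012])-Rt.apply([0,0,.0142])
    return rel(tcp,Rt.as_euler('xyz'),s["eef_pos"],s["ee_rot"])
E
python3 - <<'E'
from h import *
print(go(.011,.05),go(.011,.0245),go(0,.0245))
E
```

```text
t 11.7333 s 0.5278 tt -0.0177 z 0.17 [3.1413 0.2503 2.9236] w 0.038 15.0 F [ 0.1 -0.3 -0.4] Ms [0.22 0.82 0.03]
(array([21.2,  2.1, 91.9]), array([0., 0., 0.])) (array([ 27.5,   2.1, 116.6]), array([0., 0., 0.])) (array([ 38.2,   2.1, 113.9]), array([0., 0., 0.]))
```

Emit:
{"op": "jog_arm", "data": {"targets": [{"dx":5,"dy":2,"dz":20,"rx":0,"ry":0,"rz":0,"gripper":0.7},{"dx":10,"dy":2,"dz":40,"rx":0,"ry":0,"rz":0,"gripper":0.7},{"dx":15,"dy":2,"dz":60,"rx":0,"ry":0,"rz":0,"gripper":0.7},{"dx":18,"dy":2,"dz":80,"rx":0,"ry":0,"rz":0,"gripper":0.7},{"dx":21,"dy":2,"dz":92,"rx":0,"ry":0,"rz":0,"gripper":0.7},{"dx":21,"dy":2,"dz":92,"rx":0,"ry":0,"rz":0,"gripper":0.7},{"dx":21,"dy":2,"dz":92,"rx":0,"ry":0,"rz":0,"gripper":0.7},{"dx":21,"dy":2,"dz":92,"rx":0,"ry":0,"rz":0,"gripper":0.7}]}}

```text
t: 12.4
eef_pos: [0.5143, -0.1302, 0.0759]
ee_rot: [3.142, 0.251, 2.923]
force: [-0.1, 0.8, -1.2]
width: 0.0383
gripper_force: 15.0
```

```bash
python3 st.py; python3 - <<'E'
from h import *
from station import arm
print(go(.011,.05),go(.011,.0245))
f=arm.grab_frame("wrist");np.savez("w7.npz",**f);cv2.imwrite("pics/w7.png",cv2.cvtColor(f["frame"],cv2.COLOR_RGB2BGR))
E
```

```text
t 12.4 s 0.5303 tt -0.0159 z 0.0759 [3.1415 0.2507 2.9233] w 0.0383 15.0 F [-0.1  0.8 -1.2] Ms [ 0.18  0.81 -0.  ]
(array([0.3, 0.4, 0.1]), array([ 0.   ,  0.001, -0.   ])) (array([ 6.7,  0.4, 24.8]), array([ 0.   ,  0.001, -0.   ]))
```

View pics/w7.png

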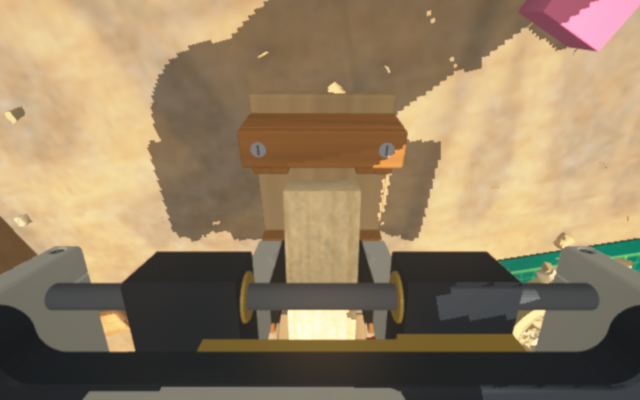

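The blank's end (x 284–360) is centred on the lip (x 238–407), just clear of its edge. I'll lower it.

Emit:
{"op": "jog_arm", "data": {"targets": [{"dx":1,"dy":0.4,"dz":4,"rx":0,"ry":0,"rz":0,"gripper":0.7},{"dx":2,"dy":0.4,"dz":8,"rx":0,"ry":0,"rz":0,"gripper":0.7},{"dx":3.2,"dy":0.4,"dz":12,"rx":0,"ry":0,"rz":0,"gripper":0.7},{"dx":4.2,"dy":0.4,"dz":16,"rx":0,"ry":0,"rz":0,"gripper":0.7},{"dx":5.4,"dy":0.4,"dz":20,"rx":0,"ry":0,"rz":0,"gripper":0.7},{"dx":6.4,"dy":0.4,"dz":24,"rx":0,"ry":0,"rz":0,"gripper":0.7},{"dx":6.7,"dy":0.4,"dz":24.8,"rx":0,"ry":0,"rz":0,"gripper":0.7},{"dx":6.7,"dy":0.4,"dz":24.8,"rx":0,"ry":0,"rz":0,"gripper":0.7}]}}

```text
t: 13.12
eef_pos: [0.5123, -0.13, 0.0489]
ee_rot: [-3.141, 0.249, 2.923]
force: [0.3, -0.2, -0.8]
width: 0.0379
gripper_force: 15.0
```

```bash
python3 st.py; python3 - <<'E'
from h import *
print(go(.011,.0235),go(.004,.0235),go(0.000,.0235))
E
```

```text
t 13.1167 s 0.5283 tt -0.0162 z 0.0489 [-3.141   0.2487  2.9234] w 0.0379 15.0 F [ 0.3 -0.2 -0.8] Ms [ 0.18  0.89 -0.04]
(array([-1.7,  0.7,  0.1]), array([-0.001, -0.001, -0.   ])) (array([ 5. ,  0.7, -1.6]), array([-0.001, -0.001, -0.   ])) (array([ 8.9,  0.7, -2.6]), array([-0.001, -0.001, -0.   ]))
```

Emit:
{"op": "jog_arm", "data": {"targets": [{"dx":1.5,"dy":0.5,"dz":-0.4,"rx":0,"ry":0,"rz":0,"gripper":0.7},{"dx":3,"dy":0.5,"dz":-0.8,"rx":0,"ry":0,"rz":0,"gripper":0.7},{"dx":4.5,"dy":0.5,"dz":-1.2,"rx":0,"ry":0,"rz":0,"gripper":0.7},{"dx":6,"dy":0.5,"dz":-1.6,"rx":0,"ry":0,"rz":0,"gripper":0.7},{"dx":7.5,"dy":0.5,"dz":-2,"rx":0,"ry":0,"rz":0,"gripper":0.7},{"dx":9,"dy":0.5,"dz":-2.3,"rx":0,"ry":0,"rz":0,"gripper":0.7},{"dx":9,"dy":0.5,"dz":-2.3,"rx":0,"ry":0,"rz":0,"gripper":0.7},{"dx":9,"dy":0.5,"dz":-2.3,"rx":0,"ry":0,"rz":0,"gripper":0.7}]}}

```text
t: 13.78
eef_pos: [0.5039, -0.1273, 0.0496]
ee_rot: [-3.142, 0.25, 2.923]
force: [0.1, -0.4, -0.7]
width: 0.0378
gripper_force: 15.0
```

```bash
python3 st.py; python3 - <<'E'
from h import *
print(go(0,.0235)); 
for th in (.2,.15,.1,.05,0):
    zc=45*np.sin(th)+11*np.cos(th)+1.0
    print(th,go(0.0003,zc/1000,tilt=th))
E
```

```text
t 13.7833 s 0.5195 tt -0.0153 z 0.0496 [-3.1416  0.2501  2.9235] w 0.0378 15.0 F [ 0.1 -0.4 -0.7] Ms [0.18 0.83 0.  ]
(array([ 0.6, -0.2,  0.2]), array([-0.,  0., -0.]))
0.2 (array([ 0.3, -0.2,  3. ]), array([-0.  ,  0.05, -0.  ]))
0.15 (array([ 0.1, -0.2,  5.1]), array([-0. ,  0.1, -0. ]))
0.1 (array([-0.1, -0.2,  7.3]), array([-0.  ,  0.15, -0.  ]))
0.05 (array([-0.2, -0.2,  9.6]), array([-0. ,  0.2, -0. ]))
0 (array([-0.4, -0.2, 11.9]), array([-0.  ,  0.25, -0.  ]))
```

Emit:
{"op": "jog_arm", "data": {"targets": [{"dx":0.3,"dy":-0.2,"dz":1.5,"rx":0,"ry":0.025,"rz":0,"gripper":0.7},{"dx":0.3,"dy":-0.2,"dz":3,"rx":0,"ry":0.05,"rz":0,"gripper":0.7},{"dx":0.2,"dy":-0.2,"dz":4,"rx":0,"ry":0.075,"rz":0,"gripper":0.7},{"dx":0.1,"dy":-0.2,"dz":5,"rx":0,"ry":0.1,"rz":0,"gripper":0.7},{"dx":0,"dy":-0.2,"dz":6.2,"rx":0,"ry":0.125,"rz":0,"gripper":0.7},{"dx":-0.1,"dy":-0.2,"dz":7.3,"rx":0,"ry":0.15,"rz":0,"gripper":0.7},{"dx":-0.1,"dy":-0.2,"dz":7.3,"rx":0,"ry":0.15,"rz":0,"gripper":0.7},{"dx":-0.1,"dy":-0.2,"dz":7.3,"rx":0,"ry":0.15,"rz":0,"gripper":0.7}]}}

```text
t: 14.45
eef_pos: [0.5062, -0.128, 0.0423]
ee_rot: [3.142, 0.101, 2.923]
force: [-0.3, 0.4, -0.6]
width: 0.0378
gripper_force: 15.0
```

```bash
python3 st.py; python3 - <<'E'
from h import *
for th in (.1,.05,0):
    zc=45*np.sin(th)+11*np.cos(th)+.7
    print(th,go(0.0003,zc/1000,tilt=th))
E
```

```text
t 14.45 s 0.522 tt -0.0154 z 0.0423 [3.1415 0.1007 2.9228] w 0.0378 15.0 F [-0.3  0.4 -0.6] Ms [ 0.02  0.3  -0.05]
0.1 (array([ 0.5, -0.1,  0. ]), array([-0.   ,  0.001, -0.001]))
0.05 (array([ 0. , -0.1,  2.2]), array([ 0.   ,  0.051, -0.001]))
0 (array([-0.4, -0.1,  4.5]), array([ 0.   ,  0.101, -0.001]))
```

Emit:
{"op": "jog_arm", "data": {"targets": [{"dx":0.3,"dy":-0.1,"dz":1,"rx":0,"ry":0.025,"rz":0,"gripper":0.7},{"dx":0,"dy":-0.1,"dz":2.2,"rx":0,"ry":0.05,"rz":0,"gripper":0.7},{"dx":-0.2,"dy":-0.1,"dz":3.3,"rx":0,"ry":0.075,"rz":0,"gripper":0.7},{"dx":-0.4,"dy":-0.1,"dz":4.5,"rx":0,"ry":0.1,"rz":0,"gripper":0.7},{"dx":-0.4,"dy":-0.1,"dz":4.8,"rx":0,"ry":0.1,"rz":0,"gripper":0.7},{"dx":-0.4,"dy":-0.1,"dz":5,"rx":0,"ry":0.1,"rz":0,"gripper":0.7},{"dx":-0.4,"dy":-0.1,"dz":5,"rx":0,"ry":0.1,"rz":0,"gripper":0.7},{"dx":-0.4,"dy":-0.1,"dz":5,"rx":0,"ry":0.1,"rz":0,"gripper":0.7}]}}

```text
t: 15.12
eef_pos: [0.5064, -0.1282, 0.0377]
ee_rot: [-3.142, 0.001, 2.923]
force: [1.0, 0.2, 0.9]
width: 0.0378
gripper_force: 15.0
```

```bash
python3 st.py; python3 -c "
from h import *
print(go(0.0003,.011,tilt=0))"
```

```text
t 15.1167 s 0.5221 tt -0.0156 z 0.0377 [-3.1416e+00  1.0000e-03  2.9234e+00] w 0.0378 15.0 F [1.  0.2 0.9] Ms [-0.08 -0.25  0.03]
(array([-0.7,  0.1,  0.5]), array([-0.   ,  0.001, -0.   ]))
```

Emit:
{"op": "jog_arm", "data": {"targets": [{"dx":0,"dy":0,"dz":0,"rx":0,"ry":0,"rz":0,"gripper":0.5},{"dx":0,"dy":0,"dz":0,"rx":0,"ry":0,"rz":0,"gripper":0.4},{"dx":0,"dy":0,"dz":0,"rx":0,"ry":0,"rz":0,"gripper":0.3},{"dx":0,"dy":0,"dz":0,"rx":0,"ry":0,"rz":0,"gripper":0.3},{"dx":0,"dy":0,"dz":0,"rx":0,"ry":0,"rz":0,"gripper":0.3},{"dx":0,"dy":0,"dz":-15,"rx":0,"ry":0,"rz":0,"gripper":0.3},{"dx":0,"dy":0,"dz":-40,"rx":0,"ry":0,"rz":0,"gripper":0.3},{"dx":0,"dy":0,"dz":-75,"rx":0,"ry":0,"rz":0,"gripper":0.3}]}}

```text
t: 15.78
eef_pos: [0.5047, -0.1282, 0.1111]
ee_rot: [-3.14, -0.005, 2.923]
force: [1.1, 0.5, 0.1]
width: 0.0612
gripper_force: 0.0
```

Emit:
{"op": "jog_arm", "data": {"targets": [{"dx":0,"dy":0,"dz":-35,"rx":0,"ry":0,"rz":0,"gripper":0.1},{"dx":0,"dy":0,"dz":-70,"rx":0,"ry":0,"rz":0,"gripper":0.1},{"dx":0,"dy":0,"dz":-110,"rx":0,"ry":0,"rz":0,"gripper":0.1},{"dx":15,"dy":0,"dz":-140,"rx":0,"ry":0,"rz":0,"gripper":0.1},{"dx":30,"dy":0,"dz":-170,"rx":0,"ry":0,"rz":0,"gripper":0.1},{"dx":40,"dy":0,"dz":-180,"rx":0,"ry":0,"rz":0,"gripper":0.1},{"dx":40,"dy":0,"dz":-180,"rx":0,"ry":0,"rz":0,"gripper":0.1},{"dx":40,"dy":0,"dz":-180,"rx":0,"ry":0,"rz":0,"gripper":0.1}]}}

```text
t: 16.45
eef_pos: [0.4674, -0.1193, 0.293]
ee_rot: [3.141, 0.002, 2.924]
force: [-0.9, 0.3, 0.6]
width: 0.0792
gripper_force: 0.0
```

```bash
python3 st.py; python3 - <<'E'
from h import *
from station import arm
f=arm.grab_frame("wrist");cv2.imwrite("pics/w8.png",cv2.cvtColor(f["frame"],cv2.COLOR_RGB2BGR))
P=pts(f);Z=P[...,2];a=-.218;e=np.array([np.cos(a),np.sin(a)]);g=np.array([-e[1],e[0]])
X=P[...,:2]@e-.5225;T=P[...,:2]@g+.0155
m=(abs(T)<.014)&(X>-.036)&(X<.044)&(Z>.01)&(Z<.06);m[320:]=0
for b in np.arange(-.04,.06,.01):
    k=m&(X>=b)&(X<b+.01)
    if k.sum()>5: print(round(b,3),k.sum(),"z",np.median(Z[k]).round(4))
k=(abs(X)<.02)&(abs(T)<.03)&(Z>.026)&(Z<.045);print("mid band T",T[k].min(),T[k].max())
for xb in (-.02,-.01,0,.01): 
    q=k&(X>=xb)&(X<xb+.01); print(xb,T[q].min().round(4),T[q].max().round(4))
k=(abs(T)<.015)&(X>-.036)&(X<.06)&(Z>.028)&(Z<.042);k[320:]=0;print("hinge end x",np.percentile(X[k],[99,100]))
E
```

```text
t 16.45 s 0.4822 tt -0.0154 z 0.293 [3.1405e+00 1.7000e-03 2.9236e+00] w 0.0792 0.0 F [-0.9  0.3  0.6] Ms [-0.03 -0.01 -0.04]
-0.04 99 z 0.0355
-0.03 146 z 0.0357
-0.02 146 z 0.0358
-0.01 146 z 0.0358
0.0 146 z 0.0356
0.01 146 z 0.0356
0.02 133 z 0.0358
0.03 122 z 0.0356
0.04 55 z 0.0356
mid band T -0.018127094987914226 0.01916237258315908
-0.02 -0.0178 0.019
-0.01 -0.0179 0.0192
0 -0.018 0.0179
0.01 -0.0181 0.018
hinge end x [0.04347947 0.04407678]
```

View pics/w8.png

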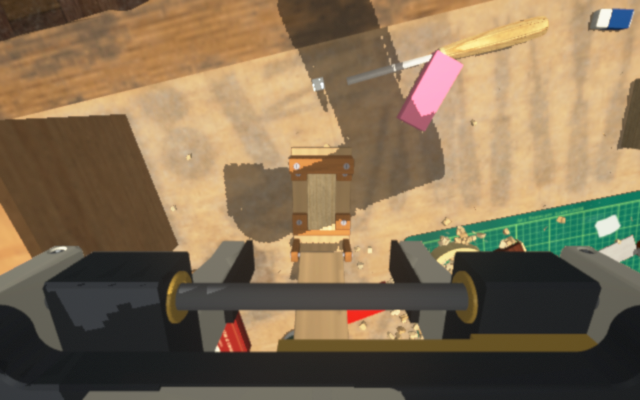

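The blank lies flat in the pocket at (322,200): its top is level at 34 mm (after about 1.5 mm of camera bias) and it is centred to about 1 mm. The cover is open and nothing is being touched.

```bash
python3 -c "
from station import arm
print(arm.job_done())"
```

```text
the job is handed in; nothing more can be done
None
```

Job handed in at about 16.5 s of the 58 s allowed: the cover leans open on its own and the lime blank lies flat and released in the pocket, centred to about 1 mm. I moved nothing else, and no verdict came back.

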